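Gauge a roller axle against the flip stop

ROBOT

A 6-joint arm with a two-finger parallel gripper is mounted at the origin on the work surface. World frame = base frame: x ahead of the robot, y to its left, z up, the work surface at z = 0. Lengths are in m, angles in rad, forces in N, time in s.
With the tool pointing down it reaches from about 0.35 to 0.775 m from the base axis. Payload 7.3 kg.
Tool frame: the origin (TCP) lies on the centre line of the jaws, within the pads' length; the fingertips stand 11 mm ahead of it and the grasp point (between the pads) lies 8 mm behind it; z points along the fingers, y is the direction in which the jaws open and shut (so a half turn about z gives the same grasp; the last joint's range is limited). The gripper opens to 92 mm and grips with 3 to 60 N. Pads are 19 mm wide; open, the fingers measure 130 mm over their backs; the gripper's body (75 mm by 190 mm) begins 47 mm behind the grasp point.
Start: joints at [-0.146, 0.342, 1.524, -0, 1.275, -0.146], TCP at [0.525, 0, 0.238] pointing down, gripper open.
Joint ranges: [-2.53, 2.53], [-0.77, 2.02], [0.04, 2.7], [-1, 4.14], [0.28, 2.66], [-3.11, 3.11]. Speed limits (rad/s): [2.57, 2.57, 3.14, 3.14, 3.14, 3.14].

INTERFACE

Orientations are given as [roll, pitch, yaw] about the fixed x, y, z axes, in that order (R = Rz(yaw) Ry(pitch) Rx(roll)).
In Python, from cell import robot gives the robot as it stands.
- The arm moves only by the tool jog_arm, never from a script. Its argument "deltas" is one flat list of numbers, 6 for each row, row after row: the shift along the world's x, y, z in units of 0.1 m (1.0 is 0.1 m), then the turn, a rotation vector about the world's x, y, z in units of 90 degrees (1.0 is 90 degrees). A call has 1 to 5 rows; each row is the pose to reach, as a shift and turn from the pose commanded when the call began; what a row does not reach only later rows make up. A row lasts 1/12 s, in which the tool goes at most 41.7 mm and 7.16 degrees, less where a joint would pass 70% of its speed; a pose out of reach is approached as far as the arm can. A call with a number of a shift or a turn outside -1 to 1 is refused whole. A call with a gripper value outside its range is refused whole. "claw" is the opening, from 0 (shut) to 1 (fully open), set as the call begins (left out, the last holds). The fingers move at their own pace and stop on an object; "newtons" is the grip in N (left out, the last holds). Time passes only in rows, so rows that repeat a pose let the fingers close. It gives the time, the measured TCP pose, the force and the opening at its end, in the units of the state.
- robot.observe(): the state, without advancing time (a new reading comes with each control period).
- robot.read_camera(name): name is "scene" or "side" or "wrist"; returns the picture (420x560x3 uint8, red, green, blue); there is no depth.
- robot.camera_params(name): a dict with "fx", "fy", "cx", "cy" (pixels), "R" (3x3) and "t" (3): a world point X has camera coordinates R X + t. Camera axes: x right, y down, z forward; pixel columns grow to the right and rows downward; lengths in m; the calibration is good to about 2 mm. A picture is of the moment at which its call begins: read the wrist's pose just before it. camera_params takes no time and is no camera call; for the wrist camera it gives the pose at the moment of the call.
- robot.hand_in(): hands the job in, once; it reports no verdict.
The state is a dict: "time": time; "qpos": joint angles; "qvel": joint speeds; "joint_efforts": joint torques, N m; "tool_pos": TCP position; "tool_rot": TCP orientation; "contact_force": force on the tool from outside, world axes, zero at the start; "torque": the same for the moment, N m; "opening": finger opening in m.
Only numpy, scipy, OpenCV 4.12 (cv2) and the standard library are available. Lean on these libraries where they do the work, as an engineer would, in place of code of your own. Each camera call takes 0.05 s, during which the arm holds its last target. There are 200 camera calls.

TASK

Flip the hinged stop of the gauging jig all the way down onto its fence, slide the roller axle along its channel until its end is home against the stop leaf, pressing it there for a moment with a light, steady push (about 5 to 10 N on the leaf, never a knock), then flip the stop back up clear and leave the axle lying in the channel where it was gauged. Leave the other parts on the counter alone.

Things in the scene. Friction and masses are not known exactly. Their poses are not given: they have to be found in the camera images.
- jig: Grey gauging jig fixed to the counter, base plate 125 (x) by 340 (y) by 12 mm high. Origin: on the counter, under the channel's centre line, 30 mm to the +y side of the plate's middle (plate spans y -200 to +140 mm). +y runs along the channel towards the stop, +z up, +x to the fence side, away from the robot. The points of the jig have the same axes.
- channel (a point): Open end of the jig's channel, on its centre line on the bed (jig 0, -200, 12 mm). The channel is 25.6 mm wide and straight. On its -x side a rail 8 mm wide and 8 mm high runs jig y -200 to +85; on the +x side a like rail runs y -200 to -45 and then the fence takes over.
- fence (a point): Middle of the top of the jig's aluminium fence (jig 20, 30, 48 mm): 14 mm thick, 150 mm long (jig y -45 to +105), 36 mm high above the bed, along the +x side of the channel.
- stop_mark (a point): Fixed point of the jig on the stop's hinge axis (jig 30, 70, 56 mm); the axis runs along the jig's y. The stop is clamped to the fence by hand: the leaf's gauging face (looking to -y, towards the axle) lies anywhere within 12 mm either side of this mark along y, and that is not measured. The face keeps its y as the leaf turns.
- leaf (a joint): Angle of the steel flip stop leaf, rad: 0 = fully down on the fence against a solid limit, 1.57 = upright, 1.9 = leaning back, its limit. Friction (0.09 N m) holds it where it is left. The leaf is 10 mm thick (y 0 to +10 from its face): an arm 12 mm high reaching 84 mm from the hinge to -x when down, with a blade 23 mm wide hanging into the channel to 3 mm above the bed.
- bar_home (a point): Fixed jig point (-50, 109, 56 mm): middle of the leaf's handle when down and set at the mark. The handle is a round bar, 10 mm diameter, along y, on the arm's end 80 mm from the hinge axis, from 10 to 68 mm past the gauging face, away from the axle. At leaf angle q its centre lies at jig x = 30 - 80 cos q, z = 56 + 80 sin q mm. It can be pinched from above or pushed.
- axle: Round steel roller axle lying in the channel, diameter 24, length 150 mm, both ends tapering over 14 mm to a flat 15 mm across; 0.3 to 0.65 kg. Origin at its middle, on its axis, 24 mm above the counter; its y runs lengthwise towards the stop. It starts 30 to 95 mm short of the stop; its rear end stays clear of the fence and can be pushed or gripped. Sliding drag 1 to 6 N.
- axle_tip (a point): Centre of the axle's end face nearest the stop (75 mm along the axle's +y).
- bumper: Yellow rubber block 50 x 70 x 35 mm; bystander. Origin at its underside's centre.
- lug: Copper grounding lug about 95 x 22 x 18 mm; bystander. Origin at its underside's centre.
- seat_a: Tan phenolic bearing seat, ring 54 mm across, 18 mm high; bystander. Origin at its underside's centre.
- seat_b: The other such bearing seat, in front of the jig; bystander. Origin at its underside's centre.
- collar: Steel collar, ring 38 mm across, 14 mm high; bystander. Origin at its underside's centre.
- wrench: Open wrench lying beyond the jig; bystander. Origin at its underside's centre.
- spacer: Aluminium spacer tube 32 mm across, 30 mm high; bystander. Origin at its underside's centre.

How it is judged:
On the way, in this order (a step that is already met when the one before it is completed fails the run):
1. the stop leaf is fully down on the fence (value of joint leaf below 0.05 rad), for 0.2 s.
2. with the leaf down, the axle's end presses on it with 3 to 15 N for 0.3 s (value of joint leaf below 0.07 rad and contact force between axle and leaf between 3 and 15 N and y of axle_tip in the frame of leaf above -0.0015 m), for 0.3 s.
3. the leaf is flipped back up, past 1.3 rad (value of joint leaf above 1.3 rad), for 0.2 s.
At the end, for the whole second after the job is handed in: The leaf is up (beyond 1.3 rad); the axle lies at rest in the channel (within 4 mm of its centre line, not lifted, parallel within 0.05 rad) with its end within 1.5 mm of the plane of the leaf's gauging face (value of joint leaf above 1.3 rad and y of axle_tip in the frame of leaf between -0.0015 and 0.0015 m and x of axle in the frame of jig between -0.004 and 0.004 m and z of axle in the frame of jig below 0.028 m and angle between the y axis of axle and the y axis of jig, either way round below 0.05 rad and linear speed of axle below 0.01 m/s); the robot touches nothing.
It fails at once if the axle presses or knocks on the leaf with more than 15 N (contact force between axle and leaf above 15 N).
It fails at once if another part on the counter is moved more than 15 mm (distance of any of bumper, lug, seat_a, seat_b, collar, wrench, spacer from where it was at the start of the episode above 0.015 m).
It also fails if it takes over 72 s, if anything falls off the work surface, if the arm or the gripper's body presses on something with over 40 N, if the wrist force passes 120 N, or if a joint passes its speed limit or range.

## Working session

There is one attempt and no reset: what is moved stays moved. The work goes in short steps, Python scripts to look and compute and a tool call to move; the robot and the scene stay as the last step left them, time stands still between calls to the robot, and variables do not carry over. Pictures are saved under pics/ and viewed, about 8 in all and at most 12, crops included, and the job is handed in when it is done.

Besides the shell and the picture viewer there is one more tool, called in YAML: its name, and indented under it one key for each argument. jog_arm: Moves the arm, as the interface text tells. Its arguments: {"type":"object","properties":{"deltas":{"type":"array","items":{"type":"number"}},"claw":{"type":"number"},"newtons":{"type":"number"}},"required":["deltas"]}

```bash
mkdir -p pics; ls
python3 - <<'E'
from cell import robot
import cv2,numpy as np
s=robot.observe();print(s)
for n in("scene","side"):
    p=robot.camera_params(n);print(n,p)
a=robot.read_camera("scene");b=robot.read_camera("side")
for n,i in(("scene",a),("side",b)):
    cv2.imwrite(f"pics/{n}0.png",i[:,:,::-1])
E
```

```text
pics
{'time': 0.0, 'qpos': array([-1.45970015e-01,  3.42758276e-01,  1.52504222e+00,  2.29353240e-05,
        1.27539953e+00, -1.46007903e-01]), 'qvel': array([ 9.75864006e-09,  1.47662562e-03, -7.21661997e-04, -5.59026284e-04,
        2.89105211e-04, -1.10031276e-03]), 'joint_efforts': array([ 7.61924657e-04, -4.31245601e+01, -2.44219762e+01,  7.17750052e-02,
        5.59406646e-02, -1.04314388e-04]), 'tool_pos': array([5.24598926e-01, 1.03775149e-04, 2.37017706e-01]), 'tool_rot': array([-3.14000557e+00, -2.55554073e-04,  1.57082732e+00]), 'contact_force': array([-0.43765464, -0.06285131, -0.47570513]), 'torque': array([-0.07074338, -0.04131015, -0.03039895]), 'opening': 0.09188980148767575}
scene {'fx': 403.1283816565416, 'fy': 403.1283816565416, 'cx': 280.81019070452214, 'cy': 204.48933738820915, 'R': array([[-0.62218498,  0.7825517 , -0.02233138],
       [ 0.48562554,  0.36341944, -0.79504349],
       [-0.61404697, -0.50550881, -0.60614121]]), 't': array([ 0.37337243, -0.25129014,  1.08311714])}
side {'fx': 527.7912251396825, 'fy': 527.7912251396825, 'cx': 271.7525539882066, 'cy': 214.91923869842913, 'R': array([[-0.80780956, -0.58937426, -0.00903854],
       [-0.44726245,  0.62287142, -0.64186252],
       [ 0.38392709, -0.51446008, -0.76676647]]), 't': array([0.50981381, 0.30370596, 0.7442546 ])}
```

View pics/scene0.png

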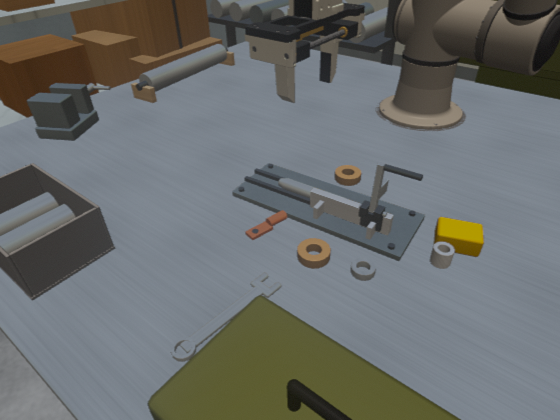

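View pics/side0.png

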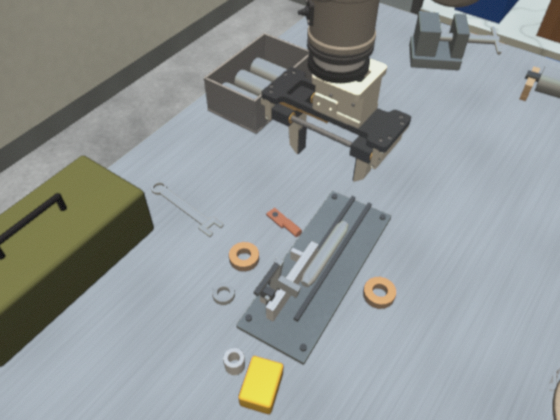

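The scene view shows the jig with its leaf upright (stem about (377,195), handle end (420,177)). The axle's front is near (283,185), and the plate corners are about (270,165), (233,193), (422,213) and (405,247). The side view shows the same jig, with plate corners about (335,193), (390,213), (303,354) and (240,325).

```bash
cat > h.py <<'E'
import numpy as np,cv2
from cell import robot
def ray(p,uv):
    d=np.linalg.inv(p["R"])@np.array([(uv[0]-p["cx"])/p["fx"],(uv[1]-p["cy"])/p["fy"],1.])
    return -p["R"].T@p["t"],d
def onz(p,uv,z):
    o,d=ray(p,uv);return o+d*(z-o[2])/d[2]
def tri(p1,a,p2,b):
    o1,d1=ray(p1,a);o2,d2=ray(p2,b)
    s=np.linalg.lstsq(np.c_[d1,-d2],o2-o1,rcond=None)[0]
    x,y=o1+s[0]*d1,o2+s[1]*d2
    return (x+y)/2,np.linalg.norm(x-y)
def proj(p,X):
    c=p["R"]@np.asarray(X)+p["t"];return [round(float(p["fx"]*c[0]/c[2]+p["cx"]),1),round(float(p["fy"]*c[1]/c[2]+p["cy"]),1)]
E
python3 - <<'E'
from h import *
np.set_printoptions(precision=4,suppress=True)
P={n:robot.camera_params(n) for n in("scene","side","wrist")}
sc=[(270,165),(233,193),(422,213),(405,247)];si=[(390,213),(335,193),(303,354),(240,325)]
for a,b in zip(sc,si): print(onz(P["scene"],a,.012),onz(P["side"],b,.012),tri(P["scene"],a,P["side"],b))
w=P["wrist"];print(w, -w["R"].T@w["t"])
E
```

```text
[ 0.4657 -0.136   0.012 ] [ 0.4643 -0.1476  0.012 ] (array([ 0.463 , -0.1418,  0.0123]), np.float64(0.008506177726215938))
[ 0.5872 -0.1281  0.012 ] [ 0.5746 -0.1308  0.012 ] (array([ 0.5783, -0.1381,  0.0028]), np.float64(0.0004555476208220725))
[0.4292 0.1859 0.012 ] [0.4386 0.1823 0.012 ] (array([0.437 , 0.1867, 0.0186]), np.float64(0.0030587826859641665))
[0.5289 0.1997 0.012 ] [0.5477 0.2001 0.012 ] (array([0.5429, 0.2044, 0.0248]), np.float64(0.0012040737366727234))
{'fx': 320.1698799092595, 'fy': 320.1698799092595, 'cx': 278.9350478422304, 'cy': 215.72119536869133, 'R': array([[ 1.    , -0.0011, -0.0009],
       [-0.0008, -0.9671,  0.2544],
       [-0.0011, -0.2544, -0.9671]]), 't': array([-0.5247, -0.0304,  0.3896])} [0.5252 0.0692 0.3841]
```

Run:
```python
from h import *
i=robot.read_camera("wrist")[:,:,::-1]
cv2.imwrite("pics/wrist0.png",i)
cv2.imwrite("pics/wrist0b.png",cv2.resize(i[0:420,120:440],None,fx=1.42,fy=1.42,interpolation=cv2.INTER_CUBIC))
```

```text
(no output)
```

View pics/wrist0.png

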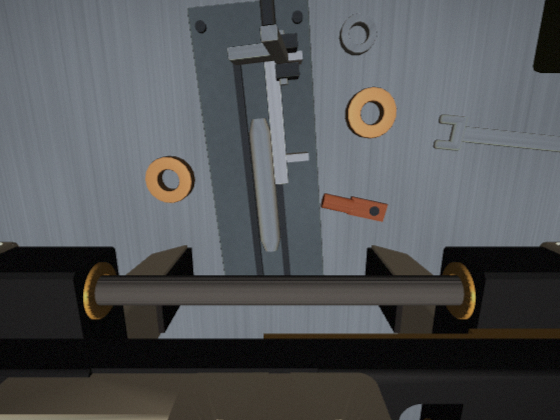

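The wrist view shows the plate's +y edge from (190,10) to (307,2), and its side edges run down to about (225,270) and (323,270). The axle runs from its front end (259,120) to its rear end (271,250). The leaf's blade is at about (228–290,50).

Run:
```python
from h import *
np.set_printoptions(precision=4,suppress=True)
w=robot.camera_params("wrist");P={n:robot.camera_params(n) for n in("scene","side")}
i=cv2.imread("pics/wrist0.png");g=cv2.cvtColor(i,cv2.COLOR_BGR2GRAY).astype(float)
# plate side edges: per row first dark/light jump outside
L=[];R=[]
for r in range(100,240,5):
    row=cv2.GaussianBlur(g[r:r+1],(5,1),0)[0]
    d=np.diff(row)
    a=185+np.argmin(d[185:236]); b=298+np.argmax(d[298:330])
    L.append((a+.5,r));R.append((b+.5,r))
def fit(pts):
    X=np.array([onz(w,p,.012) for p in pts])[:,:2]
    for _ in range(4):
        c=np.polyfit(X[:,1],X[:,0],1);e=np.abs(np.polyval(c,X[:,1])-X[:,0]);X=X[e<=max(.001,2*np.median(e))]
    return c,len(X)
cl,cr=fit(L),fit(R);print(cl,cr, "width at y0",(cr[0][1]-cl[0][1]))
print("top corners",onz(w,(190,10),.012),onz(w,(307,2),.012))
print("axle front/rear",onz(w,(259,120),.024),onz(w,(271,250),.024))
# axle rows: brightness profile in a few rows
for r in (112,116,118,120,122,124,130,246,248,250,252,254): print(r,g[r,244:290:2].astype(int))
```

```text
(array([-0.0849,  0.4469]), 18) (array([-0.0849,  0.5715]), 22) width at y0 0.12454361482072968
top corners [0.4336 0.1901 0.012 ] [0.5538 0.1972 0.012 ]
axle front/rear [0.5035 0.0812 0.024 ] [ 0.5153 -0.068   0.024 ]
112 [ 50  63  81  81  81  80  79  78  79  78  80  78 110 154 156 151 157 159
 155 112  82  78  78]
116 [ 48  44  79  78  77  77  82  81  78  79  80  81  72 155 156 151 156 159
 156 132  82  81  79]
118 [ 50  48  81  77  81  79  88 101  97 108 100  72  67 155 156 153 157 157
 155 146  80  79  82]
120 [ 51  37  78  81  89 123 130 127 122 126 122  85  79 160 156 149 156 160
 157 166  82  79  79]
122 [ 51  40  77  72  98 121 129 129 123 126 122  92  81 151 158 153 155 159
 154 165  81  81  80]
124 [ 52  40  69  69 106 123 125 128 128 124 122 119  76 135 157 153 156 158
 157 156  71  82  80]
130 [ 50  52  61  88 112 123 126 124 123 128 124 123 114 132 155 155 153 159
 157 158 107  83  81]
246 [ 82  85  81  84  86  51  49  47  45  85 105 122 124 126 133 125 114  80
  84  51  49  51  75]
248 [ 82  84  82  82  88  54  49  47  43  87  98 121 128 129 130 126 106  80
  88  53  50  48  70]
250 [ 86  85  84  83  85  56  47  46  38  85  80 114 129 129 127 127  92  86
  86  60  47  50  60]
252 [84 83 83 83 84 66 47 49 36 85 83 87 88 91 89 85 84 87 87 62 51 49 63]
254 [82 84 84 84 86 65 48 45 38 77 87 84 83 87 87 85 86 86 85 62 46 51 58]
```

Jig pose: yaw 0.085 rad, origin about (0.5046, 0.0545). The plate measures 124.5 mm wide and the axle 149.7 mm long, and both agree with the text. I'll move to look at the handle from close by.

jog_arm:
  deltas: [0,0.3,0,0,0,0.02,0,0.6,0,0,0,0.04,0,0.8,0,0,0,0.054,0,0.8,0,0,0,0.054,0,0.8,0,0,0,0.054]

```text
time: 0.57
tool_pos: [0.5248, 0.0807, 0.2375]
tool_rot: [-3.141, 0.0, 1.658]
contact_force: [-0.3, 0.5, -0.3]
opening: 0.0919
```

Run:
```python
from h import *
s=robot.observe();print(s["tool_pos"],s["tool_rot"],s["contact_force"])
w=robot.camera_params("wrist");i=robot.read_camera("wrist")[:,:,::-1];a=robot.read_camera("scene")[:,:,::-1]
np.save("w1.npy",w,allow_pickle=True)
cv2.imwrite("pics/wrist1.png",i);cv2.imwrite("pics/scene1.png",a)
c=cv2.resize(a[140:260,260:440],(570,380),interpolation=cv2.INTER_CUBIC)
d=i[0:280,160:400];d=cv2.resize(d,(0,0),fx=380/280,fy=380/280)
cv2.imwrite("pics/c1.png",cv2.resize(np.hstack([c,d]),(0,0),fx=800/(570+d.shape[1]),fy=800/(570+d.shape[1])))
print(d.shape, 800/(570+d.shape[1]))
```

```text
[0.52479137 0.0807267  0.23745386] [-3.14111830e+00  2.66102957e-04  1.65752865e+00] [-0.28118964  0.54009157 -0.2811887 ]
(380, 326, 3) 0.8928571428571429
```

View pics/wrist1.png

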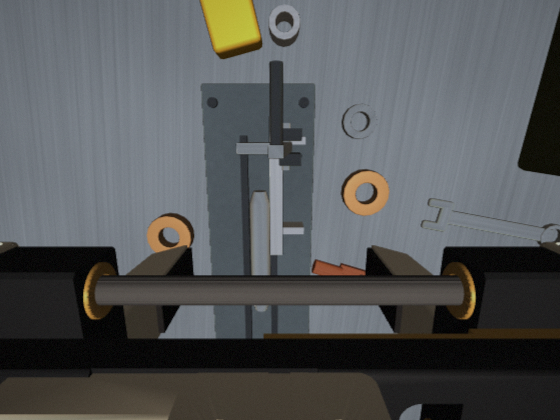

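View pics/c1.png

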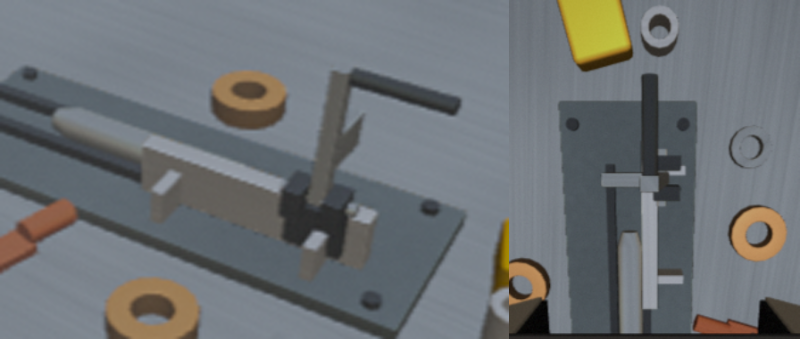

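The close views show the handle in the wrist picture from (277,145) to (277,63), and in the scene from (384.5,167) to (422,177). The blade's lower edge is at about (250,153) and the axle tip at (261,192).

```bash
cat >> h.py <<'E'
YAW=.0847;O=np.array([.5046,.0545,0])
RJ=np.array([[np.cos(YAW),-np.sin(YAW),0],[np.sin(YAW),np.cos(YAW),0],[0,0,1]])
def toj(X): return RJ.T@(np.asarray(X)-O)
def tow(X): return RJ@np.asarray(X)+O
E
python3 - <<'E'
from h import *
np.set_printoptions(precision=4,suppress=True)
w=np.load("w1.npy",allow_pickle=True).item();s=robot.camera_params("scene")
for a,b in (((384.5,167),(277,146)),((422,176.8),(277,63))):
    X,e=tri(s,a,w,b);print("handle",X,toj(X),e)
g=cv2.cvtColor(cv2.imread("pics/wrist1.png"),cv2.COLOR_BGR2GRAY).astype(int)
print("col250",g[136:162,245],g[136:162,255])
print("row100",g[100,266:290],"col277",g[56:72,277],"col261",g[184:202,261])
# plate top edge & sides
print("topedge",g[78:90,225],g[78:90,295],"row110",g[110,196:212],g[110,306:322])
for uv in ((225,84),(295,84)): print("plate +y edge jig",toj(onz(w,uv,.012)))
for r in(110,200): 
  d=np.diff(cv2.GaussianBlur(g[r:r+1].astype(np.float32),(5,1),0)[0]);a=196+np.argmin(d[196:220]);b=300+np.argmax(d[300:322]);print("sides jig",toj(onz(w,(a+.5,r),.012)),toj(onz(w,(b+.5,r),.012)))
print("axle tip",toj(onz(w,(260.5,192),.024)))
for z in(.095,.105,.115,.136): print("blade face z",z,toj(onz(w,(250,153.5),z)))
E
```

```text
handle [0.5185 0.1394 0.136 ] [0.021  0.0834 0.136 ] 0.001154145618002286
handle [0.5137 0.1964 0.138 ] [0.0211 0.1407 0.138 ] 0.0007632242225808697
col250 [ 52  49  49  48  50  50  44 120 126 123 121 123 128 123 124 121 123 127
  69  47  48  48  53  51  48  48] [ 82  80  85  80  83  80  56 126 125 123 122 125 127 122 122 122 126 123
  83  78  79  82  79  83  85  82]
row100 [83 83 83 61 40 47 49 49 51 51 49 50 50 48 49 46 40 70 83 82 82 86 85 82] col277 [125 126 123 124  95  57  48  49  49  50  50  51  50  47  48  48] col261 [ 80  81  83  83  84  80  55  51 110 125 127 127 129 127 130 132 131 131]
topedge [121 123 122 124 126  93  81  81  82  84  83  82] [122 124 125 125 128  94  82  83  83  83  82  81] row110 [128 126 128 128 130 127 112  93  87  84  84  87  85  86  84  84] [ 82  81  86  85  82  84  84  85  88 111 126 123 124 122 119 123]
plate +y edge jig [-0.0359  0.1432  0.012 ]
plate +y edge jig [0.04   0.1433 0.012 ]
sides jig [-0.062   0.1163  0.012 ] [0.062  0.1164 0.012 ]
sides jig [-0.0621  0.0147  0.012 ] [0.0614 0.0148 0.012 ]
axle tip [0.0016 0.0266 0.024 ]
blade face z 0.095 [-0.0031  0.0745  0.095 ]
blade face z 0.105 [-0.0022  0.0752  0.105 ]
blade face z 0.115 [-0.0013  0.0758  0.115 ]
blade face z 0.136 [0.0006 0.0772 0.136 ]
```

jog_arm:
  deltas: [-0.03,0.3,0,0,0,0,-0.06,0.6,0,0,0,0,-0.09,0.87,-0.2,0,0,0,-0.09,0.87,-0.55,0,0,0,-0.09,0.87,-0.75,0,0,0]
  claw: 0.45
  newtons: 6

```text
time: 1.08
tool_pos: [0.5151, 0.1671, 0.1604]
tool_rot: [-3.14, 0.0, 1.656]
contact_force: [-0.5, -0.2, -1.1]
opening: 0.0631
```

jog_arm:
  deltas: [0,0,-0.2,0,0,0,0,0,-0.34,0,0,0,0,0,-0.34,0,0,0]

```text
time: 1.33
tool_pos: [0.5145, 0.1655, 0.1257]
tool_rot: [-3.136, 0.001, 1.654]
contact_force: [0.3, -0.3, -0.8]
opening: 0.044
```

Run:
```python
from h import *
s=robot.observe();print(s["time"],s["tool_pos"],s["tool_rot"],s["contact_force"],s["opening"])
w=robot.camera_params("wrist");i=robot.read_camera("wrist")[:,:,::-1]
a=robot.read_camera("scene")[:,:,::-1];b=robot.read_camera("side")[:,:,::-1]
f=lambda c:cv2.resize(c,(400,300),interpolation=cv2.INTER_CUBIC)
cv2.imwrite("pics/c2.png",np.hstack([f(a[110:260,260:460]),f(b[200:380,180:420])]))
```

```text
1.3333 [0.51445672 0.16554489 0.12572313] [-3.13569119e+00  8.08027987e-04  1.65393542e+00] [ 0.25093716 -0.31953223 -0.82870315] 0.044012925658733985
```

View pics/c2.png

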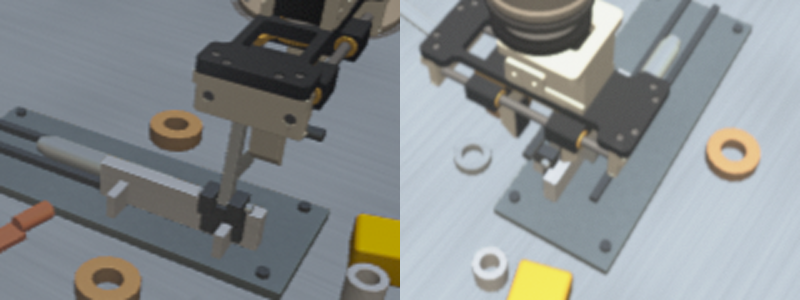

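The fingers straddle the handle: it shows to the right of the jaws in the scene crop, at about (315,132). I'll close on it.

jog_arm:
  deltas: [0,0,0,0,0,0,0,0,0,0,0,0,0,0,0,0,0,0,0,0,0,0,0,0,0,0,0,0,0,0]
  claw: 0
  newtons: 6

```text
time: 1.9
tool_pos: [0.5161, 0.167, 0.1291]
tool_rot: [3.141, -0.0, 1.656]
contact_force: [-0.4, 0.2, 0.0]
opening: 0.0124
```

jog_arm:
  deltas: [0,0,0,0,0,0,-0.06,-0.005,-0.01,0,0,0,-0.124,-0.01,-0.024,0,0,0,-0.236,-0.02,-0.065,0,0,0,-0.236,-0.02,-0.065,0,0,0]

```text
time: 2.32
tool_pos: [0.4898, 0.1648, 0.1214]
tool_rot: [-3.138, 0.0, 1.656]
contact_force: [-1.3, -0.0, -0.6]
opening: 0.0095
```

jog_arm:
  deltas: [-0.105,-0.009,-0.057,0,0,0,-0.2,-0.017,-0.129,0,0,0,-0.284,-0.024,-0.215,0,0,0,-0.354,-0.03,-0.312,0,0,0,-0.409,-0.035,-0.418,0,0,0]

```text
time: 2.73
tool_pos: [0.4511, 0.1616, 0.0804]
tool_rot: [3.141, -0.0, 1.656]
contact_force: [1.6, 0.6, -0.4]
opening: 0.0096
```

jog_arm:
  deltas: [-0.038,-0.003,-0.114,0,0,0,-0.057,-0.005,-0.216,0,0,0,-0.063,-0.005,-0.29,0,0,0,-0.063,-0.005,-0.33,0,0,0,-0.063,-0.005,-0.35,0,0,0]

```text
time: 3.15
tool_pos: [0.4443, 0.161, 0.0451]
tool_rot: [-3.139, 0.0, 1.656]
contact_force: [-5.3, -0.8, 9.7]
opening: 0.0096
```

jog_arm:
  deltas: [0,0,0,0,0,0,0,0,0,0,0,0]

```text
time: 3.32
tool_pos: [0.4443, 0.161, 0.0454]
tool_rot: [-3.139, 0.0, 1.656]
contact_force: [-4.6, -0.5, 3.0]
opening: 0.01
```

jog_arm:
  deltas: [0,0,0,0,0,0,0,0,0,0,0,0,0,0,0,0,0,0,0,0,0.2,0,0,0,0,0,0.5,0,0,0]
  claw: 0.4

```text
time: 3.73
tool_pos: [0.4439, 0.1606, 0.094]
tool_rot: [-3.137, 0.001, 1.655]
contact_force: [1.3, -0.5, -0.1]
opening: 0.0357
```

Run:
```python
from h import *
s=robot.observe();print(s["time"],s["tool_pos"],s["contact_force"],s["opening"])
print(tow([0,-.141,0]))
```

```text
3.7333 [0.44387601 0.16060263 0.09404827] [ 1.34203066 -0.50408554 -0.13315242] 0.035677321122982296
[ 0.51652843 -0.08599453  0.        ]
```

jog_arm:
  deltas: [0,0,0.3,0,0,0,0.1,-0.33,0.3,0,0,0,0.2,-0.66,0.3,0,0,0,0.3,-0.99,0.3,0,0,0,0.3,-0.99,0.3,0,0,0]
  claw: 0

```text
time: 4.15
tool_pos: [0.4777, 0.0575, 0.1261]
tool_rot: [3.138, 0.002, 1.652]
contact_force: [0.1, -0.4, -0.5]
opening: 0.0079
```

jog_arm:
  deltas: [0.1,-0.36,0,0,0,0,0.2,-0.72,0,0,0,0,0.3,-0.98,0,0,0,0,0.3,-0.98,0,0,0,0,0.3,-0.98,0,0,0,0]

```text
time: 4.57
tool_pos: [0.5056, -0.0369, 0.1253]
tool_rot: [3.141, -0.0, 1.653]
contact_force: [0.2, -0.6, -0.0]
opening: 0.0006
```

jog_arm:
  deltas: [0.126,-0.28,0,0,0,0,0.126,-0.49,-0.2,0,0,0,0.126,-0.49,-0.5,0,0,0,0.126,-0.49,-0.5,0,0,0]

```text
time: 4.9
tool_pos: [0.5147, -0.0836, 0.0713]
tool_rot: [-3.134, -0.003, 1.655]
contact_force: [-1.3, 0.0, -1.1]
opening: 0.0005
```

Run:
```python
from h import *
np.set_printoptions(precision=4,suppress=True)
s=robot.observe();print(s["time"],s["tool_pos"],s["tool_rot"],s["contact_force"],s["opening"],toj(s["tool_pos"]))
w=robot.camera_params("wrist");i=robot.read_camera("wrist")[:,:,::-1];b=robot.read_camera("side")[:,:,::-1];a=robot.read_camera("scene")[:,:,::-1]
np.save("w3.npy",w,allow_pickle=True);cv2.imwrite("pics/wrist3.png",i);cv2.imwrite("pics/side3.png",b);cv2.imwrite("pics/scene3.png",a)
f=lambda c:cv2.resize(c,(400,400),interpolation=cv2.INTER_CUBIC)
cv2.imwrite("pics/c3.png",np.hstack([f(i[0:300,130:430]),f(b[170:370,220:420])]))
```

```text
4.9 [ 0.5147 -0.0836  0.0713] [-3.1339 -0.0035  1.655 ] [-1.2509  0.0198 -1.053 ] 0.000517269751596924 [-0.0016 -0.1384  0.0713]
```

View pics/c3.png

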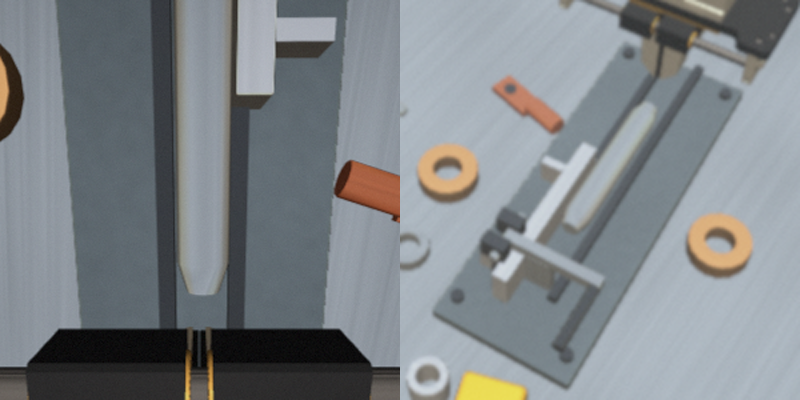

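The leaf is down: the side crop shows the arm lying across the channel with the handle at about (575,320). The axle's rear flat is at wrist pixel (281.5,220), and the closed fingers are behind it.

Run:
```python
from h import *
np.set_printoptions(precision=4,suppress=True)
w=np.load("w3.npy",allow_pickle=True).item()
g=cv2.cvtColor(cv2.imread("pics/wrist3.png"),cv2.COLOR_BGR2GRAY).astype(int)
print(g[212:228,281])
d=robot.camera_params("side")
for z in(.0315,.024):print("rear",toj(onz(w,(281.5,220),z)))
print("side rear",toj(onz(d,(220+252/2,170+105/2),.024)),"tip",toj(onz(d,(306,283.5),.024)))
print(toj(robot.observe()["tool_pos"]),"target delta",(tow([0.0005,-.142,.034])-robot.observe()["tool_pos"]))
```

```text
[152 155 155 154 153 153 159 156 158 131 109 101 103 106 105 104]
rear [ 0.0001 -0.1211  0.0315]
rear [ 0.0001 -0.1231  0.024 ]
side rear [ 0.     -0.1257  0.024 ] tip [-0.0007  0.026   0.024 ]
[ 0.0015 -0.1388  0.0761] target delta [-0.0008 -0.0033 -0.0421]
```

jog_arm:
  deltas: [-0.01,-0.04,-0.1,0,0,0,-0.01,-0.04,-0.25,0,0,0,-0.01,-0.04,-0.35,0,0,0,-0.01,-0.04,-0.415,0,0,0,-0.01,-0.04,-0.415,0,0,0]

```text
time: 5.47
tool_pos: [0.5162, -0.0885, 0.033]
tool_rot: [-3.14, -0.001, 1.656]
contact_force: [-0.7, -0.3, 0.4]
opening: 0.0006
```

jog_arm:
  deltas: [0,0,0,0,0,0,0,0,0,0,0,0,-0.001,0.01,0,0,0,0,-0.002,0.025,0,0,0,0,-0.0035,0.04,0,0,0,0]

```text
time: 5.88
tool_pos: [0.5167, -0.0849, 0.0343]
tool_rot: [3.141, 0.0, 1.656]
contact_force: [1.3, 0.8, 0.1]
opening: 0.0001
```

jog_arm:
  deltas: [-0.002,0.02,0,0,0,0,-0.0035,0.04,0,0,0,0,-0.005,0.06,0,0,0,0,-0.007,0.08,0,0,0,0,-0.0085,0.1,0,0,0,0]

```text
time: 6.3
tool_pos: [0.5159, -0.0753, 0.0341]
tool_rot: [3.141, 0.001, 1.656]
contact_force: [0.0, -3.6, -1.0]
opening: 0.0002
```

jog_arm:
  deltas: [-0.002,0.02,0,0,0,0,-0.0035,0.04,0,0,0,0,-0.005,0.06,0,0,0,0,-0.007,0.08,0,0,0,0,-0.0085,0.1,0,0,0,0]

```text
time: 6.72
tool_pos: [0.5148, -0.0649, 0.034]
tool_rot: [3.141, 0.0, 1.656]
contact_force: [0.2, -3.6, 0.0]
opening: 0.0006
```

Contact is made, with a drag of about 3.6 N. The leaf face should be about 34 mm further on.

jog_arm:
  deltas: [-0.002,0.02,0,0,0,0,-0.0035,0.04,0,0,0,0,-0.005,0.06,0,0,0,0,-0.007,0.08,0,0,0,0,-0.0085,0.1,0,0,0,0]

```text
time: 7.13
tool_pos: [0.5139, -0.0548, 0.034]
tool_rot: [3.141, 0.0, 1.656]
contact_force: [0.4, -4.8, 0.8]
opening: 0.0002
```

jog_arm:
  deltas: [-0.002,0.02,0,0,0,0,-0.0035,0.04,0,0,0,0,-0.005,0.06,0,0,0,0,-0.007,0.08,0,0,0,0,-0.0085,0.1,0,0,0,0]

```text
time: 7.55
tool_pos: [0.5131, -0.0448, 0.034]
tool_rot: [3.141, 0.0, 1.656]
contact_force: [0.8, -4.6, 1.2]
opening: 0.0005
```

jog_arm:
  deltas: [-0.001,0.015,0,0,0,0,-0.0025,0.03,0,0,0,0,-0.0035,0.04,0,0,0,0,-0.004,0.05,0,0,0,0,-0.004,0.05,0,0,0,0]

```text
time: 7.97
tool_pos: [0.5126, -0.0398, 0.0339]
tool_rot: [3.142, -0.0, 1.656]
contact_force: [0.3, -3.4, 1.3]
opening: 0.0005
```

Run:
```python
from h import *
np.set_printoptions(precision=4,suppress=True)
s=robot.observe();print(s["time"],s["tool_pos"],toj(s["tool_pos"]),s["contact_force"])
b=robot.read_camera("side")[:,:,::-1];a=robot.read_camera("scene")[:,:,::-1];i=robot.read_camera("wrist")[:,:,::-1]
f=lambda c:cv2.resize(c,(400,400),interpolation=cv2.INTER_CUBIC)
cv2.imwrite("pics/c4.png",np.hstack([f(i[0:300,130:430]),f(b[230:350,240:360])]))
```

```text
7.9667 [ 0.5126 -0.0398  0.0339] [ 0.     -0.0946  0.0339] [ 0.3302 -3.3753  1.2906]
```

View pics/c4.png

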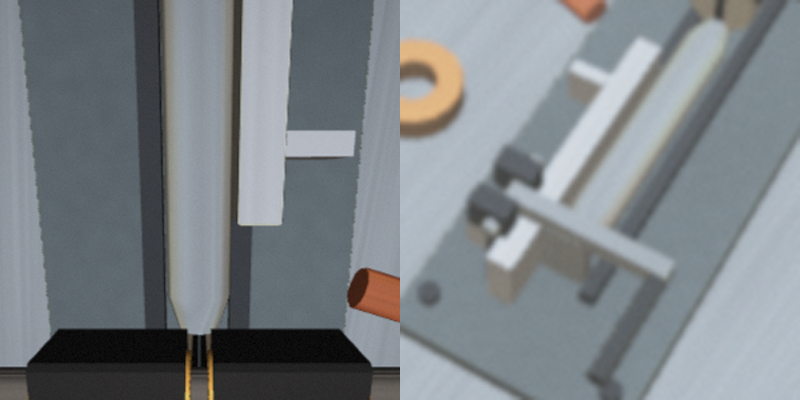

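The rear end is still in contact and on the centre line, and the remaining gap is about 8–10 mm. I'll go on with smaller steps.

jog_arm:
  deltas: [-0.001,0.01,0,0,0,0,-0.0015,0.02,0,0,0,0,-0.0025,0.03,0,0,0,0,-0.0035,0.04,0,0,0,0,-0.004,0.045,0,0,0,0]

```text
time: 8.53
tool_pos: [0.5123, -0.0354, 0.034]
tool_rot: [3.141, 0.0, 1.656]
contact_force: [0.2, -4.2, 1.0]
opening: 0.0006
```

jog_arm:
  deltas: [0,0.002,0,0,0,0,0,0.004,0,0,0,0,-0.0005,0.006,0,0,0,0,-0.0005,0.008,0,0,0,0,-0.001,0.01,0,0,0,0]

```text
time: 8.95
tool_pos: [0.5122, -0.0345, 0.0339]
tool_rot: [3.141, 0.0, 1.656]
contact_force: [0.3, -4.3, 1.5]
opening: 0.0005
```

jog_arm:
  deltas: [0,0.001,0,0,0,0,0,0.002,0,0,0,0,0,0.003,0,0,0,0,-0.0005,0.004,0,0,0,0,-0.0005,0.005,0,0,0,0]

```text
time: 9.37
tool_pos: [0.5121, -0.034, 0.0339]
tool_rot: [3.141, 0.0, 1.656]
contact_force: [-0.2, -4.5, 1.7]
opening: 0.0006
```

jog_arm:
  deltas: [0,0.001,0,0,0,0,0,0.002,0,0,0,0,0,0.003,0,0,0,0,-0.0005,0.004,0,0,0,0,-0.0005,0.005,0,0,0,0]

```text
time: 9.78
tool_pos: [0.5121, -0.0335, 0.034]
tool_rot: [3.141, 0.0, 1.656]
contact_force: [-0.3, -4.3, 1.9]
opening: 0.0005
```

jog_arm:
  deltas: [0,0.001,0,0,0,0,0,0.002,0,0,0,0,0,0.003,0,0,0,0,-0.0005,0.004,0,0,0,0,-0.0005,0.005,0,0,0,0]

```text
time: 10.2
tool_pos: [0.512, -0.033, 0.0339]
tool_rot: [3.142, 0.0, 1.656]
contact_force: [0.4, -3.8, 1.9]
opening: 0.0004
```

jog_arm:
  deltas: [0,0.001,0,0,0,0,0,0.002,0,0,0,0,0,0.003,0,0,0,0,-0.0005,0.004,0,0,0,0,-0.0005,0.005,0,0,0,0]

```text
time: 10.62
tool_pos: [0.512, -0.0328, 0.034]
tool_rot: [3.141, 0.001, 1.656]
contact_force: [0.7, -6.2, -0.0]
opening: 0.0004
```

jog_arm:
  deltas: [0,0,0,0,0,0,0,0.001,0,0,0,0,0,0.002,0,0,0,0]

```text
time: 10.87
tool_pos: [0.5121, -0.0328, 0.034]
tool_rot: [3.141, 0.001, 1.656]
contact_force: [0.3, -7.1, 0.8]
opening: 0.0004
```

jog_arm:
  deltas: [0,0.0015,0,0,0,0,0,0.003,0,0,0,0,0,0.0045,0,0,0,0,0,0.005,0,0,0,0,0,0.005,0,0,0,0]

```text
time: 11.28
tool_pos: [0.5121, -0.0327, 0.034]
tool_rot: [3.141, 0.001, 1.656]
contact_force: [0.2, -9.9, 1.0]
opening: 0.0006
```

jog_arm:
  deltas: [0,0.001,0,0,0,0,0,0.002,0,0,0,0,0,0.003,0,0,0,0,0,0.003,0,0,0,0,0,0.003,0,0,0,0]

```text
time: 11.7
tool_pos: [0.5121, -0.0327, 0.034]
tool_rot: [3.141, 0.002, 1.656]
contact_force: [-1.0, -11.3, 1.0]
opening: 0.0006
```

jog_arm:
  deltas: [0,0,0,0,0,0,0,0,0,0,0,0,0,0,0,0,0,0,0,0,0,0,0,0,0,0,0,0,0,0]

```text
time: 12.12
tool_pos: [0.5121, -0.0326, 0.034]
tool_rot: [3.141, 0.002, 1.656]
contact_force: [-0.5, -11.7, 1.0]
opening: 0.0005
```

Pressed at 11.7 N total against a drag of about 4.2 N, so about 7.5 N on the leaf, held for more than 0.8 s. I'll back off and return to the handle.

jog_arm:
  deltas: [0,-0.008,0,0,0,0,0.002,-0.02,0,0,0,0,0.007,-0.08,0,0,0,0,0.017,-0.2,0,0,0,0,0.017,-0.2,0,0,0,0]

```text
time: 12.53
tool_pos: [0.5139, -0.053, 0.0338]
tool_rot: [3.141, 0.0, 1.655]
contact_force: [-0.2, -0.8, -0.4]
opening: 0.0008
```

jog_arm:
  deltas: [0,0,0.3,0,0,0,0,0,0.6,0,0,0,0,0,0.9,0,0,0,-0.1,0.33,0.9,0,0,0,-0.2,0.66,0.9,0,0,0]

```text
time: 12.95
tool_pos: [0.495, 0.0138, 0.1258]
tool_rot: [3.137, 0.001, 1.652]
contact_force: [-0.4, 0.5, -0.0]
opening: 0.0007
```

jog_arm:
  deltas: [-0.12,0.36,0,0,0,0,-0.24,0.72,0,0,0,0,-0.36,0.98,0,0,0,0,-0.36,0.98,0,0,0,0,-0.36,0.98,0,0,0,0]
  claw: 0.4

```text
time: 13.37
tool_pos: [0.457, 0.1136, 0.124]
tool_rot: [-3.141, -0.0, 1.658]
contact_force: [0.2, -1.0, 0.1]
opening: 0.0294
```

Run:
```python
from h import *
np.set_printoptions(precision=4,suppress=True)
s=robot.observe();print(s["time"],s["tool_pos"],s["tool_rot"],s["contact_force"],s["opening"],"to go",np.array([.4443,.161,.048])-s["tool_pos"])
```

```text
13.3667 [0.457  0.1136 0.124 ] [-3.1413 -0.0001  1.6584] [ 0.1567 -1.0041  0.1436] 0.029356078228489728 to go [-0.0127  0.0474 -0.076 ]
```

jog_arm:
  deltas: [-0.07,0.25,0,0,0,0,-0.133,0.49,0,0,0,0,-0.133,0.49,-0.2,0,0,0,-0.133,0.49,-0.5,0,0,0,-0.133,0.49,-0.5,0,0,0]

```text
time: 13.78
tool_pos: [0.4422, 0.1603, 0.0703]
tool_rot: [-3.134, 0.001, 1.655]
contact_force: [-0.7, -0.6, -0.4]
opening: 0.0367
```

jog_arm:
  deltas: [0,0,-0.14,0,0,0,0,0,-0.26,0,0,0,0,0,-0.26,0,0,0]

```text
time: 14.03
tool_pos: [0.444, 0.1604, 0.047]
tool_rot: [-3.139, 0.0, 1.654]
contact_force: [-1.1, 0.8, -0.5]
opening: 0.0368
```

jog_arm:
  deltas: [0,0,0,0,0,0,0,0,0,0,0,0,0,0,0,0,0,0,0,0,0,0,0,0,0,0,0,0,0,0]
  claw: 0
  newtons: 6

```text
time: 14.45
tool_pos: [0.4442, 0.1615, 0.0485]
tool_rot: [-3.142, -0.0, 1.655]
contact_force: [2.2, -2.0, 3.9]
opening: 0.0099
```

Gripped, at 9.9 mm. I'll swing the leaf up.

jog_arm:
  deltas: [0.006,0.001,0.096,0,0,0,0.025,0.002,0.198,0,0,0,0.063,0.005,0.312,0,0,0,0.118,0.01,0.418,0,0,0,0.187,0.016,0.515,0,0,0]

```text
time: 14.87
tool_pos: [0.4602, 0.1629, 0.0996]
tool_rot: [-3.135, 0.0, 1.656]
contact_force: [-8.9, -0.5, 2.4]
opening: 0.0097
```

jog_arm:
  deltas: [0.084,0.007,0.086,0,0,0,0.18,0.015,0.158,0,0,0,0.284,0.024,0.215,0,0,0,0.397,0.034,0.256,0,0,0,0.514,0.044,0.279,0,0,0]

```text
time: 15.28
tool_pos: [0.5142, 0.1677, 0.1284]
tool_rot: [-3.141, 0.0, 1.656]
contact_force: [-1.6, -0.1, 1.9]
opening: 0.0094
```

jog_arm:
  deltas: [0.08,0.007,0.006,0,0,0,0.12,0.01,0.006,0,0,0,0.12,0.01,0.006,0,0,0,0.12,0.01,0.006,0,0,0,0.12,0.01,0.006,0,0,0]

```text
time: 15.7
tool_pos: [0.5269, 0.1687, 0.1284]
tool_rot: [3.14, -0.0, 1.656]
contact_force: [0.6, 1.2, 4.3]
opening: 0.0097
```

Now I'll release, rise, and look.

jog_arm:
  deltas: [0,0,0,0,0,0,0,0,0,0,0,0,0,0,0,0,0,0,0,0,0.15,0,0,0,0,0,0.4,0,0,0]
  claw: 0.45

```text
time: 16.12
tool_pos: [0.5243, 0.168, 0.1654]
tool_rot: [-3.134, 0.001, 1.655]
contact_force: [0.4, 0.2, 0.5]
opening: 0.0376
```

jog_arm:
  deltas: [0,0,0.3,0,0,0,0,0,0.6,0,0,0,0,-0.3,0.65,0,0,0,0,-0.6,0.65,0,0,0,0,-0.85,0.65,0,0,0]

```text
time: 16.53
tool_pos: [0.5261, 0.0823, 0.2333]
tool_rot: [3.141, 0.001, 1.657]
contact_force: [0.8, 0.2, 0.8]
opening: 0.0414
```

jog_arm:
  deltas: [0,0,0,0,0,0,0,0,0,0,0,0,0,0,0,0,0,0]

```text
time: 16.78
tool_pos: [0.5262, 0.0838, 0.2326]
tool_rot: [-3.141, -0.0, 1.655]
contact_force: [-0.2, 0.6, -0.1]
opening: 0.0414
```

Run:
```python
from h import *
s=robot.observe();print(s["time"],s["tool_pos"],s["contact_force"])
w=robot.camera_params("wrist");i=robot.read_camera("wrist")[:,:,::-1];a=robot.read_camera("scene")[:,:,::-1];np.save("w5.npy",w,allow_pickle=True)
cv2.imwrite("pics/wrist5.png",i);cv2.imwrite("pics/scene5.png",a)
f=lambda c:cv2.resize(c,(400,400),interpolation=cv2.INTER_CUBIC)
cv2.imwrite("pics/c5.png",np.hstack([f(i[0:250,150:400]),f(a[130:270,280:420])]))
```

```text
16.7833 [0.52619724 0.0838386  0.23259906] [-0.19027461  0.60137945 -0.13560281]
```

View pics/c5.png

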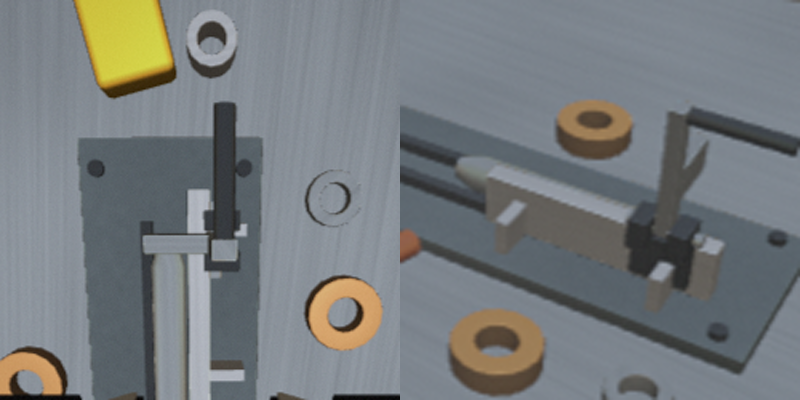

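The leaf is upright: the arm is vertical in the scene crop and the handle runs to (800,148). The axle reaches the blade's lower edge at about wrist-crop (170,253). I'll take one nearer view from in front of the face to check the tip against the face plane.

jog_arm:
  deltas: [-0.1,-0.2,-0.2,0,0,0,-0.2,-0.44,-0.5,0,0,0,-0.2,-0.44,-0.5,0,0,0,-0.2,-0.44,-0.5,0,0,0,-0.2,-0.44,-0.5,0,0,0]

```text
time: 17.3
tool_pos: [0.5072, 0.0403, 0.1835]
tool_rot: [3.14, -0.0, 1.656]
contact_force: [-0.3, 0.7, 0.7]
opening: 0.041
```

Run:
```python
from h import *
np.set_printoptions(precision=4,suppress=True)
w=robot.camera_params("wrist");i=robot.read_camera("wrist")[:,:,::-1];np.save("w6.npy",w,allow_pickle=True);cv2.imwrite("pics/wrist6.png",i)
print("cam jig",toj(-w["R"].T@w["t"]))
for X in ([0,.073,.0315],[0,.073,.0975]): print(proj(w,tow(X)))
u,v=proj(w,tow([0,.073,.06]));u=int(u);v=int(v);print(u,v)
y0=max(0,v-60);cv2.imwrite("pics/c6.png",cv2.resize(i[y0:y0+150,u-100:u+100],(800,600),interpolation=cv2.INTER_CUBIC));print("crop",u-100,y0)
```

```text
cam jig [0.0015 0.0547 0.3304]
[276.6, 110.2]
[276.1, 104.1]
276 107
crop 176 47
```

View pics/c6.png

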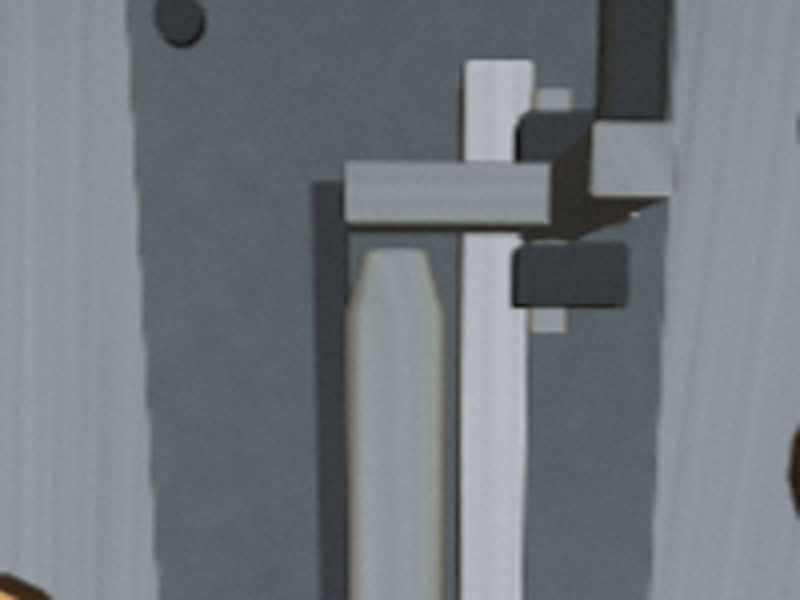

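The crop shows the blade's front top edge at row 222, its front bottom edge at row 230, and the axle tip at row 250.

Run:
```python
from h import *
np.set_printoptions(precision=4,suppress=True)
w=np.load("w6.npy",allow_pickle=True).item()
g=cv2.cvtColor(cv2.imread("pics/wrist6.png"),cv2.COLOR_BGR2GRAY).astype(int)
print(g[98:116,275],g[98:116,278])
for n,v,z in(("face top",102.5,.0975),("face bottom",104.5,.0745),("tip",109.5,.0315),("tip lo",109.5,.024)):print(n,toj(onz(w,(275,v),z)))
```

```text
[141 139 140 140 108  58  44  72  90  91  91 123 144 145 144 146 144 148] [140 141 142 142 108  57  45  76  91  92  96 126 145 148 147 148 148 148]
face top [-0.0008  0.074   0.0975]
face bottom [-0.001   0.0745  0.0745]
tip [-0.0015  0.0736  0.0315]
tip lo [-0.0015  0.0741  0.024 ]
```

The tip is within about 0.5 mm of the face plane and the leaf is upright. The tool is clear of everything, so I'm handing in.

```bash
python3 -c "
from cell import robot
print(robot.observe()['contact_force'],robot.hand_in())"
```

```text
the job is handed in; nothing more can be done
[ 0.29435312 -1.47434491 -0.05752799] None
```

I carried out the whole sequence and handed the job in at about 17 s of the 72 s allowed. The hand-in gives no verdict, so what follows is my own measurement.

- **Stop down:** I pinched the handle and swung the leaf down until the pads slipped against its limit, and the side view showed it down on the fence. I did not measure the leaf angle itself.
- **Gauging:** I slid the axle home from its rear end with the fingers closed. Drag was about 4.2 N. It met the leaf at creep speed, and I held it at about 11.7 N total. That puts roughly 7.5 N on the leaf for more than 0.8 s; the leaf force is that total less the drag, not read directly.
- **Stop up:** I backed off, swung the leaf up to about 1.6 rad by the tool's position, released it, and the pictures show it upright.
- **Last checks:** The close view put the axle tip at jig y 73.6–74.1 mm and the leaf face at 74.0–74.5 mm. They agree within about 0.5 mm, against the 1.5 mm allowed. The axle measured about 1.5 mm off the centre line, within the 4 mm allowed. No other part looked moved, though I did not measure them, and the tool was clear.
- **Disagreement:** The two wrist views differed by about 3 mm on where the jig sits along y. This did not matter, because contact was found by force and the final check was tip against face in one picture.

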